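# Seat the card reader in its dock and clamp the sliding leg at the length mark

## Task

Push the card reader along the counter, without lifting it, into the back left corner of its dock: square against the back fence and close beside the left cheek. Then, with the cam lever still open, push the dock's spring-loaded sliding leg left until its pointer is opposite the length mark, hold it there, and squeeze the cam lever fully closed against the leg's bar. Finish still holding: keep the lever and leg squeezed in the gripper at the mark, let go of nothing, and leave the other things on the counter alone.

Things in the scene. Friction and masses are not known exactly. Their poses are not given: they have to be found in the camera images.
- dock: metal card-reader dock fixed to the worktop, open to the front (-x). Origin: worktop, middle of the reader's place; x to the back fence, y to the left cheek. In its frame (mm): fence face at x = +46, y = -45 to +48, 30 high; cheek inner face at y = +38, x = -14 to +46, 30 high, with a flared lead-in to x = -37. Inside, the worktop is bare. Flat strips of the dock are 5 high
- spot (a point): where reader_center is when the reader is home in the back left corner: square, touching the back fence, 4 mm from the left cheek; 20 mm above the worktop, axes as the dock's
- reader_center (a point): centre of the loose white wedge-shaped card reader, 20 mm above its underside. Its x: from -44 mm (low front edge) to +46 mm (tall back, 40 mm, which goes against the fence); 68 mm wide (y); 0.2 to 0.45 kg. It starts in front of the dock, right of its place
- rail_top (a point): middle of the steel rail that carries the leg, right of the reader's place: 14 mm wide, 14 mm high (this point on top), along the dock's y at x = -12 mm, from y = -245 to -52 mm, with an end block 42 mm high at y = -247 to -222 mm. Flat strips, 5 mm high, run behind it (x = 47 to 66) and, for the mark, in front (x = -63 to -47, y = -230 to -142 mm)
- leg (a joint): slide of the leg along the dock's y, m: 0 fully out (right), grows as it is pushed left towards the reader, at most 0.060. A spring of 2.5 to 4 N pushes it back out to 0 when let go. The leg is a T: the jaw plate, and from its right side a square bar 20 mm wide (x), z = 15 to 39 mm, running 96 mm to the right on the rail
- jaw (a point): point on the left face of the leg's upright jaw plate, on the bar's middle line, 22 mm above the worktop. The plate is 8 mm thick (y), z = 5 to 38 mm, and reaches 50 mm to the front (-x) and 53 mm to the back (+x) of this line
- leg_grip (a point): grip point on the leg, 22 mm right of the jaw plate's left face (14 mm right of its right face), 27 mm above the worktop, axes as the dock's. The bar's back face is 13 mm behind it (+x), the closed lever's outer face 13 mm in front of it (-x). Fingers set down in front of and behind the bar here can push the plate left, then close on bar and lever
- pointer (a point): tip of the thin arm that sticks out of the front of the leg's bar, 100 mm right of the jaw plate's left face, 25 mm above the worktop; moves with the leg
- mark_tip (a point): the length mark, an upright steel tab fixed to the strip in front of the rail, 4 mm thick (y), 14 mm wide, top at 34 mm; the point is on its side facing the pointer, 25 mm up, axes as the dock's. The leg is at its length when the pointer is straight opposite (same y in the dock's frame), which is at a leg joint value of 0.030 to 0.058
- lever (a joint): cam lever on the front of the bar, rad: 0 open, 0.40 closed flat on the bar; stays where left, turns under about 4 N at its free end. A black paddle 45 mm long, 6 mm thick, z = 17 to 37 mm, on an upright pin at the bar's front face 56 mm right of the jaw plate's left face; its free end points to the plate. At the free end bar and lever are 43 mm wide together when open, 26 mm when closed
- lever_tip (a point): middle of the free end of the cam lever, 27 mm above the worktop
- shaker: faceted salt shaker, 40 mm wide, 81 mm tall, a bystander; origin at the centre of its underside
- can: drinks can, 53 mm across, 134 mm tall, a bystander; origin at the centre of its underside
- cup_a: small black sauce cup, 51 mm across, 29 mm tall, a bystander; origin at the centre of its underside
- cup_b: another small black sauce cup of the same size, a bystander; origin at the centre of its underside
- squeeze_bottle: sauce squeeze bottle, 60 mm across, 187 mm tall, a bystander; origin at the centre of its underside
- bell: counter bell, 83 mm across, 58 mm tall, a bystander; origin at the centre of its underside
- sachet_b: small sauce sachet, 56 x 34 mm, 16 mm thick, a bystander; origin at the centre of its underside

How it is judged (in metres and radians):
On the way, in this order (a step that is already met when the one before it is completed fails the run):
1. the reader is home in the back left corner of the dock (x of reader_center in the frame of spot between -0.008 and 0.004 m and y of reader_center in the frame of spot between -0.012 and 0.007 m and angle between the x axis of reader_center and the x axis of spot, either way round below 0.12 rad and height (world z) of reader_center below 0.026 m and angle between reader_center's own z axis and vertical below 0.1 rad and linear speed of reader below 0.02 m/s), for 0.2 s.
2. the leg is held with its pointer at the mark, lever still open (y of pointer in the frame of mark_tip between -0.006 and 0.006 m and value of joint lever below 0.2 rad and contact force between the fingers and leg above 0.5 N), for 0.2 s.
At the end, for the whole second after the job is handed in: Reader flat on the worktop in the dock's back left corner (within 8 mm of the back fence, 16 mm of the left cheek, square within 0.12 rad); pointer within 6 mm of the mark along the dock's y; lever joint above 0.34; the fingers still squeeze lever and leg (over 3 N on the lever, over 5 N in all) (x of reader_center in the frame of spot between -0.008 and 0.004 m and y of reader_center in the frame of spot between -0.012 and 0.007 m and angle between the x axis of reader_center and the x axis of spot, either way round below 0.12 rad and height (world z) of reader_center below 0.026 m and angle between reader_center's own z axis and vertical below 0.1 rad and y of pointer in the frame of mark_tip between -0.006 and 0.006 m and value of joint lever above 0.34 rad and contact force between the fingers and lever above 3 N and contact force between the fingers and leg above 5 N); the arm keeps its last pose, push and grip.
It fails at once if the reader is lifted more than 20 mm or tipped (height (world z) of reader_center above 0.04 m or angle between reader_center's own z axis and vertical above 0.35 rad).
It fails at once if the lever is more than half closed while the pointer is over 12 mm from the mark (value of joint lever above 0.22 rad and (y of pointer in the frame of mark_tip below -0.012 m or y of pointer in the frame of mark_tip above 0.012 m)).
It fails at once if a bystander is moved more than 30 mm (distance of any of shaker, can, cup_a, cup_b, squeeze_bottle, bell, sachet_b from where it was at the start of the episode above 0.03 m).
It also fails if it takes over 64 s, if anything falls off the work surface, if the arm or the gripper's body presses on something with over 40 N, if the wrist force passes 120 N, or if a joint passes its speed limit or range.

## Robot

A 6-joint arm with a two-finger parallel gripper is mounted at the origin on a cart in front of the work surface, level with it; the furniture and walls round the work are solid. World frame = base frame: x ahead of the robot, y to its left, z up, the work surface at z = 0. Lengths are in mm, angles in degrees, forces in N, time in s.
With the tool pointing down it reaches from about 350 to 875 mm from the base axis. Payload 4.2 kg.
Tool frame: the origin (TCP) lies between the finger pads; the fingertips stand ctrl.tips_ahead ahead of it and the grasp point (between the pads) lies 5 mm behind it (ctrl.tips_ahead is the distance from the TCP to the fingertips, in mm); z points along the fingers, y is the line along which they close (so a half turn about z gives the same grasp; the last joint's range is limited). The gripper opens to 87 mm and grips with 3 to 60 N. Pads are 19 mm wide; open, the fingers measure 117 mm over their backs; the gripper's body (75 mm by 190 mm) begins 51 mm behind the grasp point.
Start: joints at [-51.417, 22.042, 0.453, 0, -68.411, -14.817], TCP at [251.892, -571.97, 236.55] pointing down, gripper open.
Joint ranges: [-179.83, 179.83], [-69.29, 118.12], [-61.27, 80.66], [-181.25, 117.63], [-171.15, -9.14], [-177.46, 177.46]. Speed limits (degrees/s): [159.86, 159.86, 180, 180, 180, 180].

## Interface

Orientations are given as [roll, pitch, yaw] about the fixed x, y, z axes, in that order (R = Rz(yaw) Ry(pitch) Rx(roll)).
In Python, from station import telemetry, optics, ctrl, spotter gives the robot as it stands. The module is installed in compiled form; this text tells all that it offers.
- The arm moves only by the tool carry_out, never from a script. Its argument "rows" is a list of rows, each a list of 3 entries, a list of its own where there are three numbers: the shift along the tool's x, y, z as a fraction of full scale, then the turn about the tool's z as a fraction of full scale, then the closure, from 0 (fully open) to 1 (shut). In form: [[[dx, dy, dz], yaw, jaw], ...]. A call has 1 to 12 rows; each row is the pose to reach, as a shift and turn from the pose commanded when the call began, along the tool's axes at that moment; what a row does not reach only later rows make up. Full scale, the value 1, is 0.25 m for a shift and 90 degrees for a turn. A row lasts 1/12 s, in which the tool goes at most 41.7 mm and 7.16 degrees, less where a joint would pass 70% of its speed; a pose out of reach is approached as far as the arm can. A call with a number of a shift or a turn outside -1 to 1 is refused whole. A call with a gripper value outside its range is refused whole. The fingers move at their own pace and stop on an object; "squeeze" is the grip in N (left out, the last holds). Time passes only in rows, so rows that repeat a pose let the fingers close. It gives the time, the measured TCP pose, the force, the opening and the grip force at its end, in the units of the state.
- telemetry.observe(): the state, without advancing time (a new reading comes with each control period).
- optics.grab_frame(name): name is "side" or "top" or "wrist"; returns a dict with "pixels" (384x512x3 uint8, red, green, blue), "fx", "fy", "cx", "cy" (pixels), "world_to_cam" (4x4, takes a point from world to camera coordinates); the wrist camera has in their place "hand_eye" (4x4, takes a point from camera to tool coordinates, whose origin is the TCP and whose axes are the flange's). Camera axes: x right, y down, z forward; pixel columns grow to the right and rows downward; lengths in mm; the calibration is good to about 2 mm. A picture is of the moment at which its call begins: read the wrist's pose just before it. There is no depth.
- ctrl.finish_job(): hands the job in; it is judged then, once.
Trained networks look in the newest picture that a camera, given by its name, has taken for a name from the list of things; names that differ only in an ending like _2 or _b are one class to them, and where a whole thing is asked for, a point or a joint stands for the part that bears it (a point fixed in the world has none). Each returns a list of dicts, best first, with "confidence" (0 to 1); they miss things now and then, are a little off and sometimes report something else, mostly with a low value. They report only what shows in the picture. A call takes as long as a camera call.
- spotter.trace(thing, camera): "pixels" (384x512 bool, what is visible of it) and "location" ([row, column] in pixels, amid what is visible of it).
- spotter.mark_of(thing, camera): "location" ([row, column] in pixels: a listed point, or the origin of a listed thing).
The state is a dict: "time": time; "q": joint angles; "qvel": joint speeds; "tau": joint torques, N m; "ee_pos": TCP position; "eef_rot": TCP orientation; "ft_force": force on the tool from outside, world axes, zero at the start; "moment": the same for the moment, N m; "width": finger opening in mm; "finger_force": force on a finger pad.
Only numpy, scipy, OpenCV 4.12 (cv2) and the standard library are available. Lean on these libraries where they do the work, as an engineer would, in place of code of your own. Each camera call takes 0.05 s, during which the arm holds its last target. There are 200 camera calls.

## Working session

There is one attempt and no reset: what is moved stays moved. The work goes in short steps, Python scripts to look and compute and a tool call to move; the robot and the scene stay as the last step left them, time stands still between calls to the robot, and variables do not carry over. Pictures are saved under pics/ and viewed, at most 10 in all, crops included, and the job is handed in when it is done.

Besides the shell and the picture viewer there is one more tool, called after "Request:" as a command line: name --argument value ..., lists and objects as JSON in quotes. carry_out: Moves the arm, as the interface text tells. Its arguments: {"type":"object","properties":{"rows":{"type":"array","items":{"type":"array"}},"squeeze":{"type":"number"}},"required":["rows"]}

```bash
mkdir -p pics
cat > h.py <<'E'
from station import telemetry, optics, ctrl, spotter
import numpy as np, cv2
from scipy.spatial.transform import Rotation as R
def tool():
    s=telemetry.observe(); T=np.eye(4); T[:3,:3]=R.from_euler('xyz',s['eef_rot'],degrees=True).as_matrix(); T[:3,3]=s['ee_pos']; return T
def grab(n):
    T=tool(); f=optics.grab_frame(n)
    c2w=T@f['hand_eye'] if n=='wrist' else np.linalg.inv(f['world_to_cam'])
    f['c2w']=c2w; return f
def ray(f,rc):
    d=f['c2w'][:3,:3]@np.array([(rc[1]-f['cx'])/f['fx'],(rc[0]-f['cy'])/f['fy'],1]); return f['c2w'][:3,3],d
def atz(f,rc,z):
    o,d=ray(f,rc); return o+d*(z-o[2])/d[2]
def proj(f,p):
    p=np.linalg.inv(f['c2w'])@np.append(p,1); return np.array([f['cy']+f['fy']*p[1]/p[2],f['cx']+f['fx']*p[0]/p[2]])
def tri(a,b):
    o1,d1=a;o2,d2=b;A=[];B=[]
    M=np.zeros((3,3));v=np.zeros(3)
    for o,d in (a,b):
        d=d/np.linalg.norm(d);P=np.eye(3)-np.outer(d,d);M+=P;v+=P@o
    return np.linalg.solve(M,v)
def save(f,n): cv2.imwrite('pics/'+n,f['pixels'][:,:,::-1])
E
cat > a.py <<'E'
from h import *
s=telemetry.observe(); print(s); print(ctrl.tips_ahead)
hz=dict(dock=0,spot=20,reader_center=20,rail_top=14,jaw=22,leg_grip=27,pointer=25,mark_tip=25,lever_tip=27,shaker=0,can=0,cup_a=0,squeeze_bottle=0,bell=0,sachet_b=0)
ims=[]
for n in ('top','side'):
    f=grab(n); ims.append(f['pixels'])
    for k,z in hz.items():
        for r in spotter.mark_of(k,n)[:2 if k in('cup_a',) else 1]:
            print(n,k,round(r['confidence'],2),np.round(r['location']),np.round(atz(f,r['location'],z),1))
cv2.imwrite('pics/top.png',ims[0][:,:,::-1]);cv2.imwrite('pics/side.png',ims[1][:,:,::-1])
E
python3 a.py
```

```text
{'time': 0.0, 'q': array([-5.14148402e+01,  2.20896602e+01,  3.78764985e-01, -2.59243824e-02,
       -6.84103569e+01, -1.48178038e+01]), 'qvel': array([-0.06199624, -0.00154649,  0.05309307,  0.09753778, -0.00448947,
       -0.06835908]), 'tau': array([ 1.17932461e-03, -3.90664780e+01,  1.87404907e+01,  4.21990067e+00,
        1.08454694e-02, -2.26276366e-04]), 'ee_pos': array([ 251.67698695, -571.46284158,  235.47217068]), 'eef_rot': array([ 1.79876619e+02, -7.72587461e-03, -1.56242200e+02]), 'ft_force': array([ 0.85891043, -0.21193932,  0.42218904]), 'moment': array([ 0.02518306, -0.01583231,  0.02623491]), 'finger_force': 0.0, 'width': 87.34621501318975}
14.0
top dock 0.95 [175. 224.] [593.3 -40.8   0. ]
top spot 0.96 [174. 227.] [592.5 -50.5  20. ]
top reader_center 0.72 [223. 238.] [447.8 -78.7  20. ]
top rail_top 0.81 [182. 277.] [ 566.7 -196.    14. ]
top jaw 0.63 [178. 266.] [ 576.4 -164.8   22. ]
top leg_grip 0.83 [179. 272.] [ 571.6 -179.6   27. ]
top pointer 0.78 [190. 298.] [ 540.2 -255.8   25. ]
top mark_tip 0.56 [192. 286.] [ 533.8 -221.2   25. ]
top lever_tip 0.57 [186
[... 341 characters left out ...]
67 [178. 268.] [ 582.3 -171.7    0. ]
side dock 0.82 [190. 260.] [594.5 -40.2   0. ]
side spot 0.82 [184. 260.] [604.  -25.8  20. ]
side reader_center 0.73 [200. 234.] [439.2 -99.5  20. ]
side rail_top 0.52 [204. 278.] [ 573.  -194.9   14. ]
side leg_grip 0.64 [204. 274.] [ 547.6 -209.5   27. ]
side pointer 0.54 [212. 278.] [ 527.3 -264.    25. ]
side shaker 0.45 [173. 219.] [524.1 193.4   0. ]
side can 0.51 [167. 230.] [601.9 237.6   0. ]
side cup_a 0.51 [248. 277.] [ 419.2 -416.6    0. ]
side cup_a 0.44 [164. 215.] [552.9 298.8   0. ]
side squeeze_bottle 0.97 [241. 336.] [ 606.4 -475.1    0. ]
side bell 0.61 [167. 216.] [544.8 265.1   0. ]
side sachet_b 0.45 [175. 187.] [393.8 250.6   0. ]
```

```bash
python3 -c "
import cv2
a=cv2.imread('pics/top.png')[110:270,90:430];cv2.imwrite('pics/topc.png',cv2.resize(a,(782,368),interpolation=3))"
```

```text
(no output)
```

View pics/topc.png

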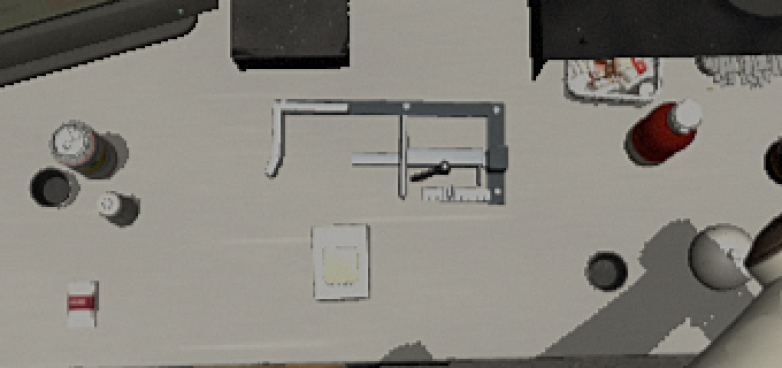

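View pics/side.png

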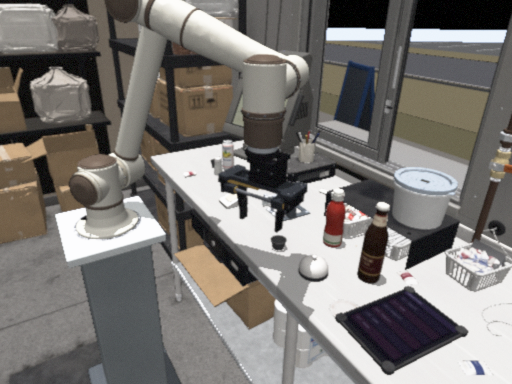

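The top view shows the dock nearly aligned with the world, with the reader in front of it and open space around both. The side view is mostly blocked by the arm. I'll go over it with the wrist camera.

Request:
carry_out --rows '[[[-0.4,0.32,-0.26],0.13,0],[[-0.78,0.64,-0.26],0.264,0],[[-0.78,0.64,-0.26],0.264,0],[[-0.78,0.64,-0.26],0.264,0],[[-0.78,0.64,-0.26],0.264,0],[[-0.78,0.64,-0.26],0.264,0],[[-0.78,0.64,-0.26],0.264,0],[[-0.78,0.64,-0.26],0.264,0],[[-0.78,0.64,-0.26],0.264,0]]'

```text
time: 2.35
ee_pos: [366.4, -346.2, 302.1]
eef_rot: [-180.0, 0.1, -179.9]
ft_force: [-0.3, -0.7, -0.5]
width: 87.0
finger_force: 0.0
```

Request:
carry_out --rows '[[[-0.456,0.9,0],0,0],[[-0.456,0.9,0],0,0],[[-0.456,0.9,0],0,0],[[-0.456,0.9,0],0,0],[[-0.456,0.9,0],0,0],[[-0.456,0.9,0],0,0],[[-0.456,0.9,0],0,0],[[-0.456,0.9,0],0,0],[[-0.456,0.9,0],0,0]]'

```text
time: 3.1
ee_pos: [479.6, -122.7, 300.9]
eef_rot: [-180.0, -0.1, 180.0]
ft_force: [0.8, -0.9, -0.5]
width: 87.0
finger_force: 0.0
```

```bash
cat > b.py <<'E'
from h import *
import sys
f=grab('wrist'); save(f,sys.argv[1]); s=telemetry.observe(); print(s['ee_pos'],s['eef_rot'],s['q']); print(np.round(f['hand_eye'],2),f['fx'])
hz=dict(dock=0,spot=20,reader_center=20,rail_top=14,jaw=22,leg_grip=27,pointer=25,mark_tip=25,lever_tip=27)
for k,z in hz.items():
    for r in spotter.mark_of(k,'wrist')[:1]:
        print(k,round(r['confidence'],2),np.round(r['location']),np.round(atz(f,r['location'],z),1))
r=spotter.trace('reader_center','wrist')
if r:
    m=r[0]['pixels'].astype(np.uint8); c=max(cv2.findContours(m,0,2)[0],key=cv2.contourArea)
    b=cv2.boxPoints(cv2.minAreaRect(c)); print('box',[np.round(atz(f,(p[1],p[0]),z)[:2],1) for p in b for z in (0,)])
E
python3 b.py w1.png
```

```text
[ 479.37745212 -123.1997627   301.10791939] [-1.79984465e+02 -7.00406275e-02  1.79902632e+02] [ 4.42896152e+00  6.79852614e+00 -1.08650992e+01  1.04482607e-02
 -7.24074232e+01 -9.45294843e+01]
[[  -0.     -0.96   -0.29   79.5 ]
 [   1.     -0.     -0.      0.35]
 [   0.     -0.29    0.96 -149.47]
 [   0.      0.      0.      1.  ]] 320.3396179790288
dock 0.69 [220. 484.] [578.4 223.6   0. ]
reader_center 0.84 [131. 288.] [443.1 -78.7  20. ]
jaw 0.86 [225. 228.] [ 576.6 -160.4   22. ]
leg_grip 0.57 [225. 214.] [ 573.4 -179.7   27. ]
pointer 0.84 [198. 159.] [ 534.9 -255.3   25. ]
mark_tip 0.71 [226.  21.] [ 575.6 -456.8   25. ]
lever_tip 0.55 [208. 219.] [ 548.3 -171.7   27. ]
box [array([ 398.9, -113.9]), array([397.9, -43.3]), array([497. , -36.4]), array([ 498.2, -111.7])]
```

View pics/w1.png

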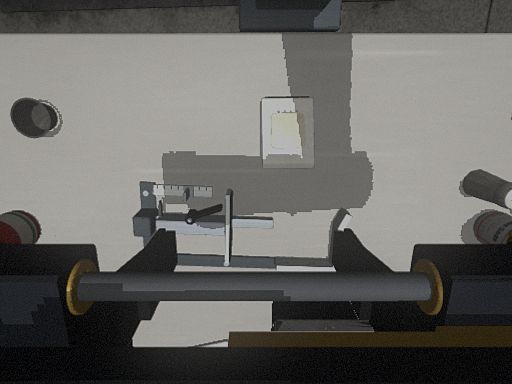

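The wrist view has the reader at px (288,131), the pointer at about (160,198), the mark at about (188,190) and the plate at column 228. The gripper hides the fence, so I'll back off to see the whole dock.

Request:
carry_out --rows '[[[0.36,0.04,0],0,0],[[0.36,0.04,0],0,0],[[0.36,0.04,0],0,0],[[0.36,0.04,0],0,0],[[0.36,0.04,0],0,0]]'

```text
time: 4.07
ee_pos: [390.1, -111.9, 302.4]
eef_rot: [-180.0, 0.1, -180.0]
ft_force: [0.2, -0.3, -0.3]
width: 86.8
finger_force: 0.0
```

```bash
python3 b.py w2.png; python3 -c "
import cv2
a=cv2.imread('pics/w2.png')[60:300,110:390];cv2.imwrite('pics/w2c.png',cv2.resize(a,(700,600),interpolation=2))"
```

```text
[ 390.66828863 -111.91647191  302.10202117] [-1.79997118e+02  1.00297305e-01 -1.79977237e+02] [ 7.18170285e+00 -2.84963975e+00 -2.08406973e+01  1.61579695e-02
 -7.19097869e+01 -9.71639460e+01]
[[  -0.     -0.96   -0.29   79.5 ]
 [   1.     -0.     -0.      0.35]
 [   0.     -0.29    0.96 -149.47]
 [   0.      0.      0.      1.  ]] 320.3396179790288
reader_center 0.61 [198. 276.] [447.5 -80.9  20. ]
rail_top 0.65 [278. 203.] [ 581.2 -192.1   14. ]
jaw 0.94 [280. 223.] [ 579.2 -160.2   22. ]
leg_grip 0.79 [277. 209.] [ 571. -180.   27.]
pointer 0.62 [235. 459.] [503.3 185.   25. ]
lever_tip 0.63 [262. 213.] [ 546.2 -173.7   27. ]
box [array([ 399.1, -113.8]), array([399.2, -43.8]), array([506. , -39.2]), array([ 505.9, -114. ])]
```

View pics/w2c.png

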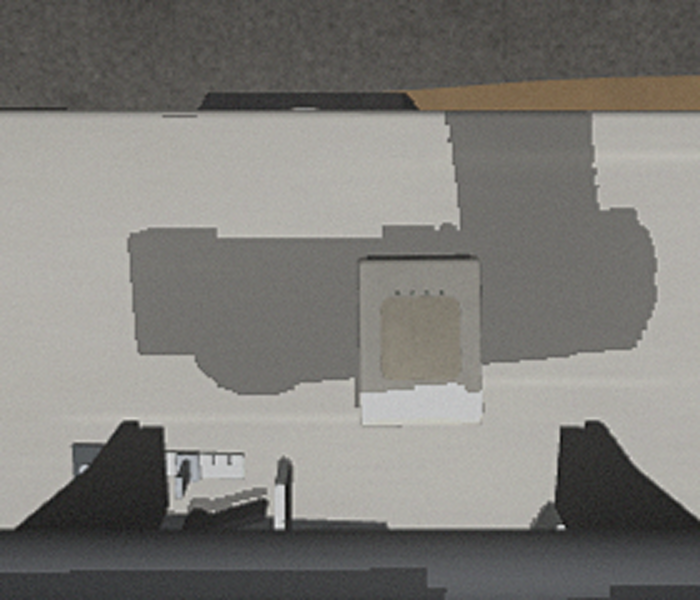

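In this crop the fingers cover the dock. The reader is seen square, with its front edge at x≈399 and y from -114 to -44. I'll move forward to see the dock.

Request:
carry_out --rows '[[[-0.72,0,0.08],0,0],[[-0.72,0,0.08],0,0],[[-0.72,0,0.08],0,0],[[-0.72,0,0.08],0,0],[[-0.72,0,0.08],0,0],[[-0.72,0,0.08],0,0],[[-0.72,0,0.08],0,0]]'

```text
time: 5.2
ee_pos: [570.0, -111.9, 280.2]
eef_rot: [-180.0, -0.2, 180.0]
ft_force: [0.0, 0.9, 0.4]
width: 87.2
finger_force: 0.0
```

```bash
python3 b.py w3.png; python3 -c "
import cv2
a=cv2.imread('pics/w3.png')[60:260,110:390];cv2.imwrite('pics/w3c.png',cv2.resize(a,(784,560),interpolation=2))"
```

```text
[ 569.38707941 -111.98304189  281.07143801] [-1.79995221e+02 -8.37103246e-02 -1.79999362e+02] [ 4.85676287e+00  1.61295640e+01 -1.78194372e+00 -2.44153003e-03
 -7.21723067e+01 -9.48553719e+01]
[[  -0.     -0.96   -0.29   79.5 ]
 [   1.     -0.     -0.      0.35]
 [   0.     -0.29    0.96 -149.47]
 [   0.      0.      0.      1.  ]] 320.3396179790288
spot 0.65 [43. 10.] [ 428.5 -397.1   20. ]
reader_center 0.92 [ 58. 282.] [445.4 -79.3  20. ]
rail_top 0.82 [165. 195.] [ 576.  -189.7   14. ]
jaw 0.62 [165. 216.] [ 574.5 -161.6   22. ]
leg_grip 0.73 [165. 201.] [ 573.1 -180.    27. ]
pointer 0.77 [137. 142.] [ 537.2 -252.1   25. ]
mark_tip 0.49 [138. 168.] [ 538.8 -219.6   25. ]
lever_tip 0.74 [147. 208.] [ 549.6 -170.2   27. ]
box [array([ 396.2, -113.5]), array([395.3, -43.6]), array([489.3, -37.3]), array([ 490.3, -112.1])]
```

View pics/w3c.png

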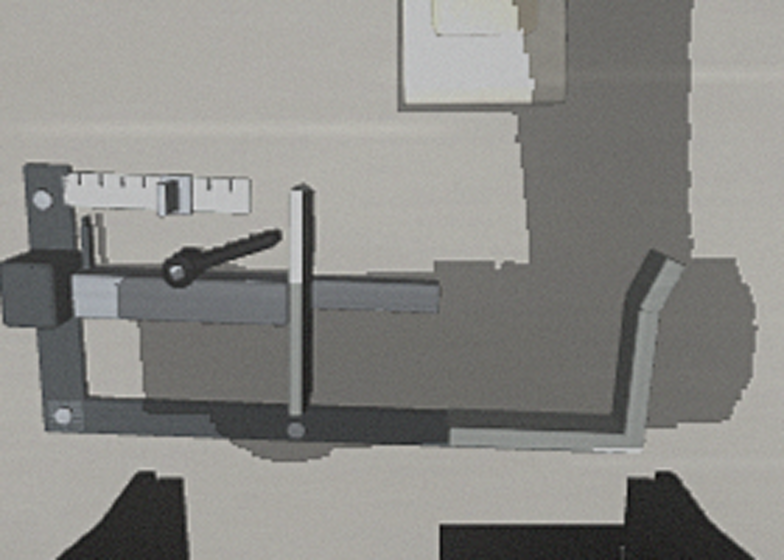

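The crop shows the whole dock, turned slightly. The pointer arm is at about (88,218), the mark tab at (168,195), the plate at column 298, the cheek at column 633 and the fence at row 430. I'll turn these into world points.

```bash
cat > c.py <<'E'
from h import *
f=grab('wrist')
pts=dict(fenceL=(625,433,30),fenceR=(450,428,30),stripF_a=(90,398,5),stripB_a=(47,431,5),cheekF=(640,310,30),cheekB=(627,432,30),rail_end_f=(440,283,14),rail_end_b=(437,312,14),
plate_front_l=(303,188,38),plate_back_l=(304,410,38),plate_front_r=(290,188,38),plate_back_r=(289,412,38),ptr=(85,217,25),ptr_r=(92,217,27),tabL_top=(166,180,34),tabR_top=(157,180,34),tabRfront=(178,178,34),levtip=(278,236,37),mstrip_l=(250,213,5),mstrip_lf=(251,180,5),ruler_r=(70,205,5),endblk_r=(3,262,42))
for k,(c,r,z) in pts.items(): print(k,np.round(atz(f,(60+r/2.8,110+c/2.8),z)[:2],1))
E
python3 c.py; python3 -c "
import cv2
a=cv2.imread('pics/w3.png')[115:185,110:230];cv2.imwrite('pics/w3d.png',cv2.resize(a,(780,455),interpolation=2))"
```

```text
fenceL [640.9  -6.6]
fenceR [638.3 -90.1]
stripF_a [ 631.3 -269.2]
stripB_a [ 648.9 -292.8]
cheekF [581.   -3.9]
cheekB [640.4  -5.7]
rail_end_f [571.4 -94.9]
rail_end_b [585.4 -96.2]
plate_front_l [ 525.2 -155.4]
plate_back_l [ 626.4 -158.4]
plate_front_r [ 525.2 -161. ]
plate_back_r [ 627.4 -165.4]
ptr [ 539.  -255.3]
ptr_r [ 538.8 -251.4]
tabL_top [ 522.  -215.2]
tabR_top [ 522.  -219.1]
tabRfront [ 521.2 -210. ]
levtip [ 546.  -167.2]
mstrip_l [ 539.7 -184.4]
mstrip_lf [ 524.4 -183.2]
ruler_r [ 535.8 -268.8]
endblk_r [ 556.4 -287.1]
```

View pics/w3d.png

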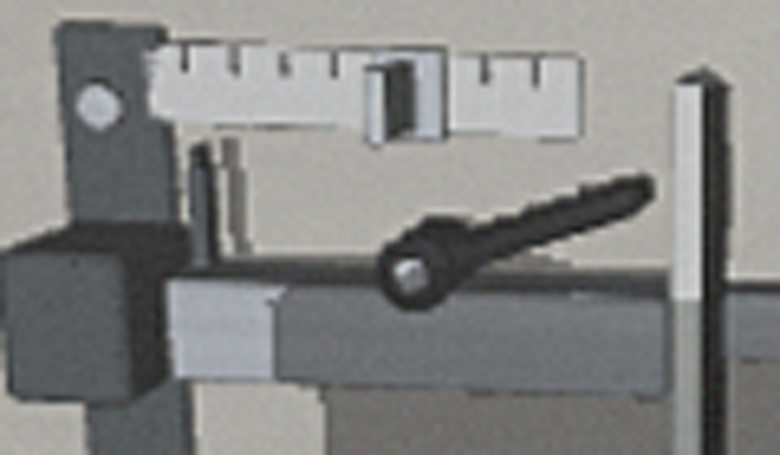

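Estimates from these points:
- **Dock:** yaw about -1.75°, origin about (594, -42). This agrees with the networks and the given sizes.
- **Reader:** centre about (443, -79), square to the world.

The plan is to straddle the reader, squeeze it lightly, slide it left on the counter, then push it in from the front with two fingers.

Request:
carry_out --rows '[[[0.516,0.132,0],0,0],[[0.516,0.132,0],0,0],[[0.516,0.132,0],0,0],[[0.516,0.132,0],0,0],[[0.516,0.132,0.4],0,0],[[0.516,0.132,0.9],0,0],[[0.516,0.132,0.9],0,0],[[0.516,0.132,0.9],0,0],[[0.516,0.132,0.9],0,0],[[0.516,0.132,0.9],0,0],[[0.516,0.132,0.9],0,0]]'

```text
time: 6.72
ee_pos: [438.0, -79.4, 52.8]
eef_rot: [-179.9, -0.5, 180.0]
ft_force: [-0.0, -0.3, 0.3]
width: 86.8
finger_force: 0.0
```

```bash
cat > d.py <<'E'
from h import *
f=grab('wrist'); 
q=lambda c,r,z:atz(f,(r,c),z)
s=telemetry.observe();print(s['ee_pos'],s['eef_rot'])
r=spotter.mark_of('reader_center','wrist'); print([(x['confidence'],atz(f,x['location'],20)) for x in r[:1]])
save(f,'w4.png')
E
python3 d.py
```

```text
[440.07164968 -79.20040462  55.13610707] [-179.93875072   -0.25867037 -179.97805064]
[(0.93, array([447.68140532, -80.01482879,  20.        ]))]
```

View pics/w4.png

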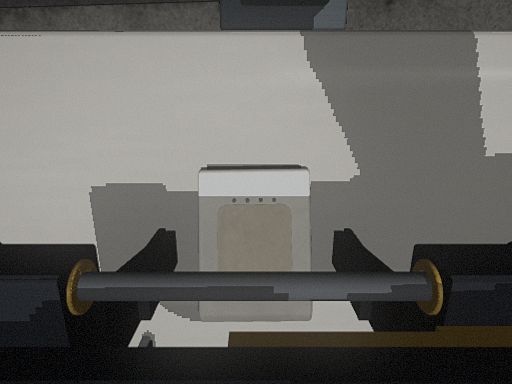

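The reader (columns 198–311) sits centred between the fingers (175 and 335). I'll go down and squeeze lightly.

Request:
carry_out --rows '[[[0,0,0.13],0,0],[[0,0,0.13],0,0],[[0,0,0.13],0,0.15],[[0,0,0.13],0,0.3],[[0,0,0.13],0,0.3],[[0,0,0.13],0,0.3],[[0,0,0.13],0,0.3],[[0,0,0.13],0,0.3]]' --squeeze 5

```text
time: 7.48
ee_pos: [441.9, -78.9, 25.6]
eef_rot: [180.0, 0.2, -180.0]
ft_force: [-1.6, 0.8, 7.0]
width: 67.9
finger_force: 5.0
```

Request:
carry_out --rows '[[[0,0.05,0],0.01,0.3],[[0,0.1,0],0.02,0.3],[[0,0.142,0],0.02,0.3],[[-0.05,0.142,0],0.02,0.3],[[-0.1,0.142,0],0.02,0.3],[[-0.16,0.142,0],0.02,0.3],[[-0.22,0.142,0],0.02,0.3],[[-0.28,0.142,0],0.02,0.3],[[-0.33,0.142,0],0.02,0.3],[[-0.376,0.142,0],0.02,0.3],[[-0.376,0.142,0],0.02,0.3],[[-0.376,0.142,0],0.02,0.3]]'

```text
time: 8.48
ee_pos: [535.7, -43.3, 24.3]
eef_rot: [180.0, 0.1, 178.2]
ft_force: [1.4, -0.6, -1.6]
width: 67.6
finger_force: 5.0
```

Request:
carry_out --rows '[[[0,0,0],0,0],[[0,0,0],0,0],[[0,0,0],0,0],[[0,0,-0.14],0,0],[[0,0,-0.26],0,0],[[0,0,-0.26],0,0.54],[[0.14,0,-0.26],0,0.54],[[0.28,0,-0.26],0,0.54],[[0.28,0,-0.26],0,0.54],[[0.28,0,-0.1],0,0.54],[[0.28,0,0.02],0,0.54],[[0.28,0,0.02],0,0.54]]' --squeeze 30

```text
time: 9.48
ee_pos: [462.9, -41.5, 16.0]
eef_rot: [-179.9, -0.3, 178.2]
ft_force: [-1.0, -0.2, 0.4]
width: 48.6
finger_force: 0.0
```

```bash
cat > e.py <<'E'
from h import *
f=grab('wrist'); save(f,'w5.png'); s=telemetry.observe(); print(s['ee_pos'],s['eef_rot'],s['width'])
for n in('wrist','top'):
    f=f if n=='wrist' else grab(n)
    for k in ('reader_center','spot'):
        r=spotter.mark_of(k,n); print(n,k,[(x['confidence'],atz(f,x['location'],20)) for x in r[:1]])
E
python3 e.py
```

```text
[463.49468289 -41.52881503  17.71315635] [-179.9167827    -0.27460881  178.22190138] 45.03135538014846
wrist reader_center []
wrist spot []
top reader_center [(0.69, array([531.75922784, -32.5313199 ,  20.        ]))]
top spot [(0.97, array([603.19599085, -49.8378329 ,  20.        ]))]
```

View pics/w5.png

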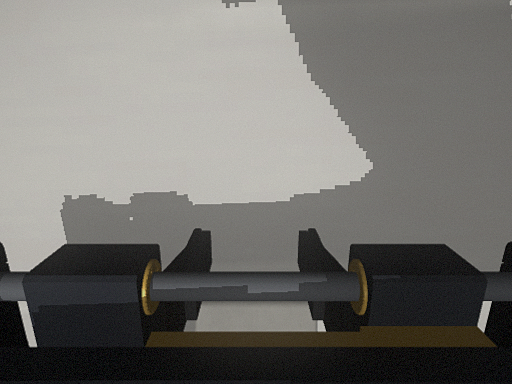

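The low white front of the reader shows centred between the fingers (columns 190–315). I'll push it forward.

Request:
carry_out --rows '[[[-0.06,0,0],0,0.54],[[-0.1,0,0],0,0.54],[[-0.13,0,0],0,0.54],[[-0.16,0,0],0,0.54],[[-0.19,0,0],0,0.54],[[-0.22,0,0],0,0.54],[[-0.24,0,0],0,0.54],[[-0.26,0,0],0,0.54],[[-0.28,0,0],0,0.54],[[-0.28,0,0],0,0.54]]'

```text
time: 10.62
ee_pos: [535.9, -43.4, 19.1]
eef_rot: [180.0, 0.1, 178.2]
ft_force: [-2.4, -0.3, 0.1]
width: 40.0
finger_force: 1.0
```

Request:
carry_out --rows '[[[-0.01,0,0],0,0.54],[[-0.02,0,0],0,0.54],[[-0.03,0,0],0,0.54],[[-0.03,0,0],0,0.54]]'

```text
time: 10.95
ee_pos: [537.5, -43.9, 18.4]
eef_rot: [-179.9, -0.6, 178.1]
ft_force: [-11.4, 3.2, 9.1]
width: 40.3
finger_force: 6.0
```

Request:
carry_out --rows '[[[0.06,0,0],0,0.54],[[0.06,0,-0.1],0,0.54],[[0.06,0,-0.3],0,0.3],[[0.06,0,-0.6],0,0],[[-0.14,-0.2,-0.9],0,0],[[-0.2,-0.3,-1],0,0],[[-0.2,-0.3,-1],0,0],[[-0.2,-0.3,-1],0,0],[[-0.2,-0.3,-1],0,0],[[-0.2,-0.3,-1],0,0]]'

```text
time: 11.78
ee_pos: [593.1, -121.4, 272.3]
eef_rot: [180.0, 0.6, 178.1]
ft_force: [-0.5, -0.3, -0.3]
width: 83.2
finger_force: 0.0
```

```bash
python3 b.py w6.png; python3 -c "
import cv2
a=cv2.imread('pics/w6.png')[60:260,110:390];cv2.imwrite('pics/w6c.png',cv2.resize(a,(784,560),interpolation=2))"
```

```text
[ 591.1251288  -120.47685587  269.62984797] [179.95409224   0.22367001 178.13213812] [ 3.82875466e+00  1.86423819e+01  1.61467838e-01 -2.47891204e-02
 -7.12919654e+01 -9.56886225e+01]
[[  -0.     -0.96   -0.29   79.5 ]
 [   1.     -0.     -0.      0.36]
 [   0.     -0.29    0.96 -149.47]
 [   0.      0.      0.      1.  ]] 320.3396179790288
reader_center 0.89 [162. 316.] [597.4 -43.7  20. ]
rail_top 0.7 [147. 202.] [ 575.3 -187.9   14. ]
jaw 0.91 [149. 223.] [ 577.2 -159.5   22. ]
leg_grip 0.76 [147. 208.] [ 573.2 -178.4   27. ]
pointer 0.78 [117. 141.] [ 535.  -255.8   25. ]
mark_tip 0.63 [121. 171.] [ 540.9 -220.2   25. ]
lever_tip 0.68 [147. 200.] [ 572.6 -188.3   27. ]
box [array([544.9, -79. ]), array([547.4,  -5.9]), array([651.4,  -0.9]), array([648.7, -79.5])]
```

View pics/w6c.png

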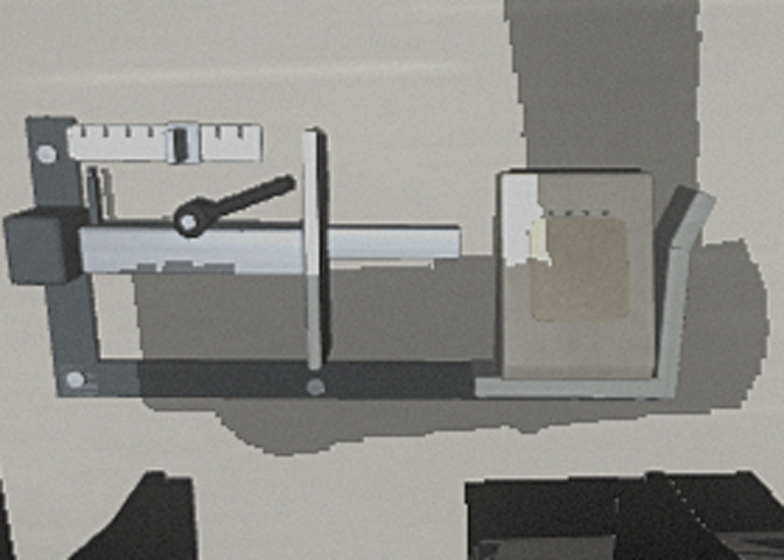

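The reader is home: its back edge is on the fence (row 378) and there is a small gap to the cheek (columns 653 to 665). Next I'll measure the reader and the leg travel.

```bash
cat > g.py <<'E'
from h import *
f=grab('wrist')
a=np.radians(-1.75); ex=np.array([np.cos(a),np.sin(a)]); ey=np.array([-np.sin(a),np.cos(a)]); O=np.array([593.8,-42.3])
def dk(c,r,z):
    p=atz(f,(60+r/2.8,110+c/2.8),z)[:2]; return np.round(p,1),np.round([(p-O)@ex,(p-O)@ey],1)
for k,v in dict(reader_bl=(651,379,40),reader_br=(501,379,40),cheekB=(660,379,30),cheekF=(673,250,30),fenceR=(476,379,30),ptr=(92,168,27),tabt=(171,130,34),tabt2=(171,160,34),tabbaseL=(186,160,5),plate_f=(308,131,38),plate_b=(315,366,38),lev=(291,182,37),pin=(190,221,37),barfront=(250,225,39),barback=(250,273,39)).items(): print(k,*dk(*v))
for n in('top',):
    f=grab(n)
    P={k:atz(f,spotter.mark_of(k,n)[0]['location'],25)[:2] for k in('pointer','mark_tip')}
    print(P,(P['mark_tip']-P['pointer'])@ey)
E
python3 g.py
```

```text
reader_bl [630.2 -12.2] [35.4 31.2]
reader_br [628.  -78.3] [ 35.3 -34.9]
cheekB [633.5  -5.3] [38.5 38.2]
cheekF [575.   -2.6] [-20.   39.1]
fenceR [630.8 -88.6] [ 38.4 -45.1]
ptr [ 532.4 -251.1] [ -55.  -210.5]
tabt [ 517.7 -214. ] [ -70.8 -173.9]
tabt2 [ 529.8 -215.3] [ -58.7 -174.8]
tabbaseL [ 531.5 -215.9] [ -57.  -175.5]
plate_f [ 519.9 -156.9] [ -70.4 -116.8]
plate_b [ 620.  -160.2] [  29.8 -117. ]
lev [ 540.2 -165.4] [ -49.8 -124.7]
pin [ 554.9 -209.2] [ -33.8 -168. ]
barfront [ 557.2 -183.6] [ -32.3 -142.4]
barback [ 577.5 -185.3] [ -11.9 -143.4]
{'pointer': array([ 539.8212998 , -249.16546025]), 'mark_tip': array([ 544.26328104, -222.45154627])} 26.837105867106345
```

The reader sits 2 mm right of the ideal place and is square and touching the fence, so it is good. The leg travel to the mark is about 36–38 mm. I'll turn the tool 90° and go over the grip point, at about (574, -178).

Request:
carry_out --rows '[[[0.06,-0.232,0],-1,0.15],[[0.06,-0.232,0.3],-1,0.15],[[0.06,-0.232,0.3],-1,0.15],[[0.06,-0.232,0.3],-1,0.15],[[0.06,-0.232,0.3],-1,0.15],[[0.06,-0.232,0.3],-1,0.15],[[0.06,-0.232,0.3],-1,0.15],[[0.06,-0.232,0.3],-1,0.15],[[0.06,-0.232,0.3],-1,0.15],[[0.06,-0.232,0.3],-1,0.15],[[0.06,-0.232,0.3],-1,0.15],[[0.06,-0.232,0.3],-1,0.15]]'

```text
time: 13.53
ee_pos: [573.2, -177.7, 194.1]
eef_rot: [-180.0, 0.0, -95.9]
ft_force: [-0.5, -1.2, -0.3]
width: 74.0
finger_force: 0.0
```

Request:
carry_out --rows '[[[0,0,0],-0.045,0.15],[[0,0,0],-0.045,0.15],[[0,0,0],-0.045,0.15]]'

```text
time: 13.78
ee_pos: [573.2, -177.7, 194.1]
eef_rot: [-180.0, 0.0, -92.3]
ft_force: [-0.8, 0.5, 0.7]
width: 74.3
finger_force: 0.0
```

```bash
cat > i.py <<'E'
from h import *
import sys
f=grab('wrist'); save(f,sys.argv[1]); s=telemetry.observe(); print(s['ee_pos'],s['eef_rot'],s['width'])
for k,z in dict(reader_center=20,jaw=22,leg_grip=27,pointer=25,mark_tip=25,lever_tip=27).items():
    for r in spotter.mark_of(k,'wrist')[:1]: print(k,round(r['confidence'],2),np.round(r['location']),np.round(atz(f,r['location'],z),1))
E
python3 i.py w7.png
```

```text
[ 573.16648769 -177.72524545  194.0843237 ] [-1.79996595e+02  3.30569206e-04 -9.22844127e+01] 73.78884433051503
reader_center 0.81 [291. 241.] [594.8 -41.7  20. ]
jaw 0.68 [195. 251.] [ 577.6 -158.8   22. ]
leg_grip 0.82 [178. 257.] [ 570.7 -177.8   27. ]
pointer 0.73 [ 98. 288.] [ 537.9 -254.4   25. ]
mark_tip 0.81 [137. 292.] [ 534.3 -218.1   25. ]
lever_tip 0.58 [187. 278.] [ 549.5 -167.5   27. ]
```

View pics/w7.png

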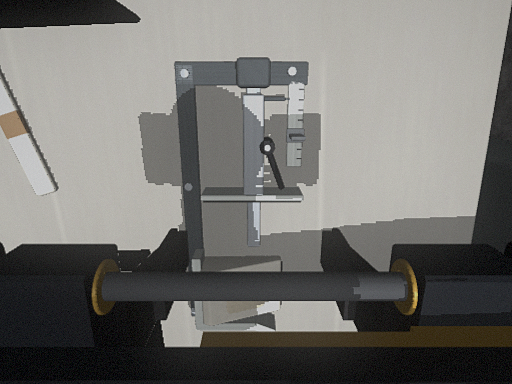

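The bar is midway between the fingers, with the lever tip at (283,187) and the plate along row 195. Net travel is again about 36 mm. I'll shift 5 mm clear of the plate and go down.

Request:
carry_out --rows '[[[0.022,0,0.12],-0.005,0.15],[[0.022,0,0.28],-0.005,0.15],[[0.022,0,0.44],-0.005,0.15],[[0.022,0,0.54],-0.005,0.15],[[0.022,0,0.6],-0.005,0.15],[[0.022,0,0.64],-0.005,0.15],[[0.022,0,0.68],-0.005,0.15],[[0.022,0,0.68],-0.005,0.15],[[0.022,0,0.68],-0.005,0.15]]'

```text
time: 14.88
ee_pos: [573.4, -183.3, 24.5]
eef_rot: [-180.0, -0.0, -91.7]
ft_force: [0.5, -0.7, -0.4]
width: 74.1
finger_force: 0.0
```

Request:
carry_out --rows '[[[-0.02,0,0],0,0.15],[[-0.04,0,0],0,0.15],[[-0.06,0,0],0,0.15],[[-0.08,0,0],0,0.15],[[-0.1,0,0],0,0.15],[[-0.12,0,0],0,0.15],[[-0.14,0,0],0,0.15],[[-0.14,0,0],0,0.15],[[-0.14,0,0],0,0.15]]'

```text
time: 15.63
ee_pos: [574.3, -147.8, 24.2]
eef_rot: [-180.0, 0.0, -91.7]
ft_force: [0.8, -3.2, 1.3]
width: 73.8
finger_force: 1.4
```

```bash
python3 i.py w8.png
python3 - <<'E'
import cv2
a=cv2.imread('pics/w8.png')[0:240,150:430];cv2.imwrite('pics/w8c.png',cv2.resize(a,(700,600),interpolation=2))
E
```

```text
[ 574.15868884 -147.9818357    24.06501744] [-1.79986093e+02  3.23559836e-03 -9.17020627e+01] 74.15742337467894
jaw 0.84 [290. 250.] [ 577.3 -126.9   22. ]
leg_grip 0.93 [255. 257.] [ 572.9 -150.3   27. ]
pointer 0.95 [ 97. 332.] [ 537.8 -226.1   25. ]
mark_tip 0.7 [120. 335.] [ 535.7 -216.1   25. ]
lever_tip 0.95 [273. 309.] [ 546.5 -139.3   27. ]
```

View pics/w8c.png

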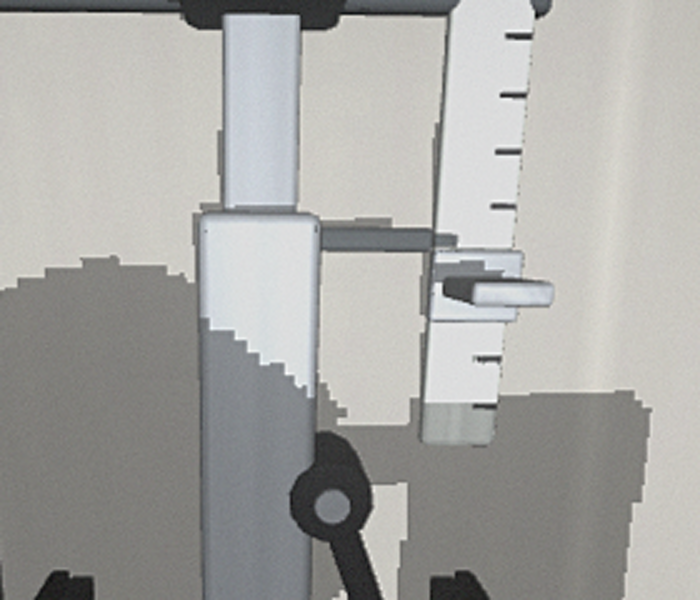

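The pointer arm tip is at crop (455,240) and the tab's top face is at about (512,294), so there are a few millimetres left.

Run:
```python
from h import *
f=grab('wrist'); a=np.radians(-1.72); ey=np.array([-np.sin(a),np.cos(a)])
g=lambda c,r,z:atz(f,(r/2.5,150+c/2.5),z)[:2]
for z in (25,27):
  p=g(440,240,z)
  print(p,[(g(512,r,34),round((g(512,r,34)-p)@ey,1)) for r in(283,294,305)], (g(440,290,25)-p)@ey)
```

```text
[ 539.94611895 -227.09539955] [(array([ 529.4860522 , -219.78130844]), np.float64(7.0)), (array([ 529.37964294, -217.96487913]), np.float64(8.8)), (array([ 529.27240667, -216.13433256]), np.float64(10.6))] 8.627051848103413
[ 540.3753092 -227.1037101] [(array([ 529.4860522 , -219.78130844]), np.float64(7.0)), (array([ 529.37964294, -217.96487913]), np.float64(8.8)), (array([ 529.27240667, -216.13433256]), np.float64(10.6))] 8.62247644073451
```

Request:
carry_out --rows '[[[-0.015,0,0],0,0.15],[[-0.028,0,0],0,0.15],[[-0.037,0,0],0,0.15],[[-0.037,0,0],0,0.15],[[-0.037,0,0],0,0.15],[[-0.037,0,0],0,0.15],[[-0.037,0,0],0,0.15]]'

```text
time: 16.62
ee_pos: [574.4, -138.9, 23.9]
eef_rot: [-180.0, 0.0, -91.7]
ft_force: [2.9, -3.3, -0.2]
width: 74.3
finger_force: 1.5
```

```bash
python3 i.py w9.png
python3 - <<'E'
import cv2
a=cv2.imread('pics/w9.png')[60:300,200:480];cv2.imwrite('pics/w9c.png',cv2.resize(a,(700,600),interpolation=2))
E
```

```text
[ 574.3219331  -138.9578961    23.95549087] [-1.79996121e+02  4.08732481e-03 -9.17273400e+01] 74.06798567369295
jaw 0.56 [288. 247.] [ 579.1 -119.5   22. ]
leg_grip 0.63 [255. 257.] [ 573.1 -141.6   27. ]
pointer 0.78 [ 95. 330.] [ 538.5 -218.    25. ]
mark_tip 0.85 [ 95. 336.] [ 535.8 -217.8   25. ]
lever_tip 0.8 [275. 304.] [ 549.1 -129.5   27. ]
```

View pics/w9c.png

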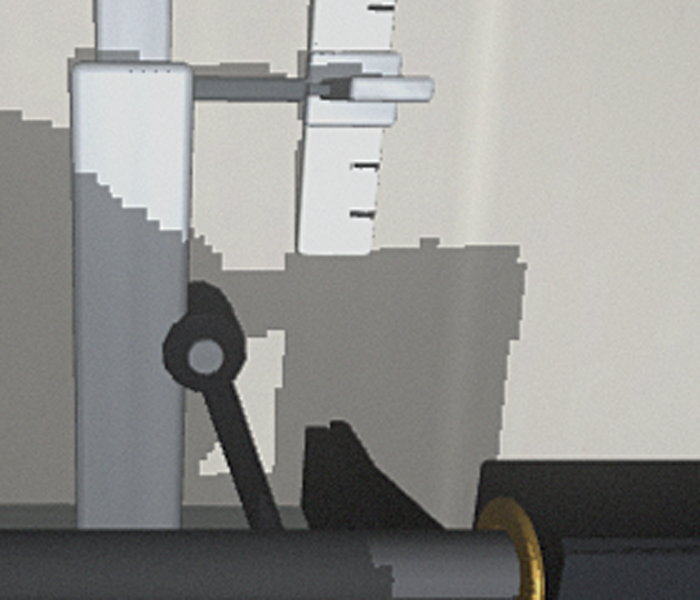

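The pointer is straight opposite the tab (both at about row 89), the lever is still open and the leg is being held. I'll squeeze the lever closed.

Request:
carry_out --rows '[[[0,0,0],0,0.25],[[0,0,0],0,0.35],[[0,0,0],0,0.45],[[0,0,0],0,0.55],[[0,0,0],0,0.65],[[0,0,0],0,0.75],[[0,0,0],0,0.85],[[0,0,0],0,1],[[0,0,0],0,1],[[0,0,0],0,1],[[0,0,0],0,1],[[0,0,0],0,1]]' --squeeze 30

```text
time: 17.97
ee_pos: [573.4, -139.0, 23.7]
eef_rot: [179.9, 0.0, -91.8]
ft_force: [-2.0, -2.9, 0.5]
width: 24.9
finger_force: 32.5
```

```bash
python3 i.py w10.png
python3 - <<'E'
import cv2
from h import *
print(telemetry.observe()['ft_force'],telemetry.observe()['finger_force'])
f=grab('top')
r=spotter.mark_of('reader_center','top');print(r and (r[0]['confidence'],atz(f,r[0]['location'],20)))
f=cv2.imread('pics/w10.png')
cv2.imwrite('pics/w10c.png',cv2.resize(f[60:300,200:480],(700,600),interpolation=2))
E
```

```text
[ 573.34591708 -138.98392104   23.73327708] [ 1.79881397e+02  6.92229584e-03 -9.17585625e+01] 25.07765778267108
jaw 0.83 [288. 246.] [ 578.7 -119.7   22. ]
leg_grip 0.6 [255. 255.] [ 573.2 -141.9   27. ]
pointer 0.6 [ 96. 326.] [ 539.3 -217.8   25. ]
mark_tip 0.62 [ 95. 331.] [ 537.1 -218.1   25. ]
lever_tip 0.93 [278. 273.] [ 564.3 -128.2   27. ]
[-2.82144205 -3.40261262 -0.30346405] 32.670737178996205
(0.9, array([593.27472645, -43.27980626,  20.        ]))
```

The width is 25 mm (lever closed), the grip is 32 N, the pointer and mark agree within 1 mm, and the reader is home. I'll hand it in.

```bash
python3 -c "
from station import ctrl
print(ctrl.finish_job())"
```

```text
the job is handed in; nothing more can be done
None
```

Job handed in at about 18 s, with no verdict returned: by my measurements the reader is home in the dock's corner, the pointer is within about 1 mm of the mark, and the lever is closed and still held at about 32 N; I viewed 12 pictures, over the limit of 10.

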